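# Roll the handle bar onto its glue line

### The arm

A 6-joint arm with a two-finger parallel gripper is mounted at the origin on the work surface. World frame = base frame: x ahead of the robot, y to its left, z up, the work surface at z = 0. Lengths are in mm, angles in rad, forces in N, time in s.
With the tool pointing down it reaches from about 250 to 775 mm from the base axis. Payload 8.9 kg.
Tool frame: the origin (TCP) lies between the finger pads; the fingertips stand tip_extent ahead of it and the grasp point (between the pads) lies 5 mm behind it (tip_extent is the distance from the TCP to the fingertips, in mm); z points along the fingers, y is the direction in which the jaws open and shut (so a half turn about z gives the same grasp; the last joint's range is limited). The gripper opens to 85 mm and grips with 20 to 120 N. Pads are 22 mm wide; open, the fingers measure 114 mm over their backs; the gripper's body (76 mm by 85 mm) begins 54 mm behind the grasp point. The pads swing forward as they close: fully open they stand 13 mm farther back than shut.
Start: joints at [-1.314, 0.291, -0.153, 1.127, 0, 1.431], TCP at [202.413, -484.41, 245.305] pointing down, gripper open.
Joint ranges: [-2.52, 2.52], [-0.91, 1.74], [-1.3, 1.37], [-1.96, 2.02], [-1.52, 1.47], [-3.14, 3.14]. Speed limits (rad/s): [2.22, 2.22, 2.79, 3.14, 3.14, 3.14].

### API

Orientations are given as a unit quaternion [x, y, z, w].
In Python, from rig import state, get_image, camera_info, hand_in, recognise, tip_extent gives the robot as it stands.
- The arm moves only by the tool drive_tool, never from a script. Its arguments are lists of equal length, an entry for each row: "claw": the gripper command: -1 is shut, 1 is fully open, values between are in proportion; "xyz": the shift along the tool's x, y, z in units of 25 mm (1.0 is 25 mm), a list of three; "roll": the turn about the tool's z in units of 5 degrees (1.0 is 5 degrees). In form: {"claw": [claw, ...], "xyz": [[x, y, z], ...], "roll": [roll, ...]}. A call has exactly 8 rows; each row shifts and turns the commanded pose from where the row before left it, along the tool's axes as they then stand; what a row does not reach is not made up. A row lasts 1/12 s, in which the tool goes at most 41.7 mm and 7.16 degrees, less where a joint would pass 70% of its speed; a pose out of reach is approached as far as the arm can. A call is refused whole if a number of a shift passes 1 or a number of a turn 1, either way. A call with a gripper value outside its range is refused whole. The fingers move at their own pace and stop on an object; "grip_force" is the grip in N (left out, the last holds). Time passes only in rows, so rows that do not move let the fingers close, or fill a call up. It gives the time, the measured TCP pose, the force and the opening at its end, in the units of the state.
- state(): the state, without advancing time (a new reading comes with each control period).
- get_image(name): name is "scene" or "top"; returns the picture (400x640x3 uint8, red, green, blue); there is no depth.
- camera_info(name): a dict with "K" (3x3 intrinsics, pixels), "extrinsics" (4x4, takes a point from world to camera coordinates). Camera axes: x right, y up, looking along -z (the intrinsics and any distortion apply to the point x, -y, -z); pixel columns grow to the right and rows downward; lengths in mm; the calibration is good to about 2 mm. A picture is of the moment at which its call begins. camera_info takes no time and is no camera call.
- hand_in(): hands the job in, once; it reports no verdict.
Trained networks look in the newest picture that a camera, given by its name, has taken for a name from the list of things; names that differ only in an ending like _2 or _b are one class to them, and where a whole thing is asked for, a point or a joint stands for the part that bears it (a point fixed in the world has none). Each returns a list of dicts, best first, with "confidence" (0 to 1); they miss things now and then, are a little off and sometimes report something else, mostly with a low value. They report only what shows in the picture. A call takes as long as a camera call. They do not tell look-alikes from the thing itself.
- recognise(camera, target): "at" ([x, y, z] in mm, in world coordinates, good to about 4 mm: the middle of the surface that is visible of it).
The state is a dict: "time_s": time; "joints": joint angles; "joint_velocities": joint speeds; "effort": joint torques, N m; "eef_pos": TCP position; "eef_rot": TCP orientation; "ft_force": force on the tool from outside, world axes, zero at the start; "wrist_torque": the same for the moment, N m; "gripper_width": finger opening in mm.
Only numpy, scipy, OpenCV 4.12 (cv2) and the standard library are available. Lean on these libraries where they do the work, as an engineer would, in place of code of your own. Each camera call takes 0.05 s, during which the arm holds its last target. There are 200 camera calls.

### The job

One round handle bar is already glued on this serving board; the other lies loose in the middle of it. Push the loose bar with the fingertips so that it rolls over the board onto the bare white glue line, and leave it lying still along the line, centred on it. Roll it only, never pick it up, and leave the pots, cups and tools around it as they are.

Things in the scene. Friction and masses are not known exactly. Their poses are not given: they have to be found in the camera images.
- board: fixed dark wooden serving board, 340 x 200 mm, 20 mm thick, with a blue resin wave along one long side; it may be turned any way round. Origin: centre of its underside; x runs along its length towards the end with the bare line, y along its width, z up. A bar like the loose one (30 mm thick, 120 mm long) is glued on along y, 135 mm from the middle towards -x.
- glue_line (a point): middle of the bare white painted glue line on the board's top, 105 mm from the board's middle along its +x. The line is flat, 6 mm wide and 176 mm long, and runs along y. Axes as the board's: x across the line (away from the board's middle), y along it, z up.
- bar: the loose beech bar: cylinder 30 mm thick, 120 mm long, about 60 g, a thin dark stripe on one side. It lies on the board within 6 degrees of parallel to the line, 65 to 135 mm from it towards -x. Origin: its centre, on its axis, 35 mm above the table. Its y is the cylinder's axis; x and z turn as it rolls. It rolls with some resistance and stops within a few mm after a slow push.
- pigment_pot: small upright pigment pot, 28 mm wide and 38 mm high, clear with a white cap, standing on the board between the glue line and that end of the board, 43 mm from the line and off to one side. Origin: centre of its underside. Not to be moved.
- empty_cup: empty clear plastic cup, 76 mm wide and 85 mm high, upright on the table beside the board. Origin: centre of its underside. Not to be moved.
- stick_cup: white cup with wooden mixing sticks in it, 80 mm wide, 150 mm high with the sticks. Origin: centre of its underside. Not to be moved.
- can: upright can with a red label, 66 mm wide and 110 mm high. Origin: centre of its underside. Not to be moved.
- tape_roll: blue roll of tape lying flat, 90 mm wide and 25 mm high. Origin: centre of its underside. Not to be moved.
- brush: brush lying on the table, along its x axis. Origin: under its middle. Not to be moved.
- heat_gun: green heat gun lying on its side, about 240 x 200 mm and 72 mm high; its barrel runs along its x axis, its handle along +y. Origin: under the barrel. Not to be moved.
Mind the look-alikes: they are no part of the job. Of the things like the bar, leave any that is turquoise; of the rest the smaller one is meant.

How it is judged:
By the outcome, as a careful person would: the job done as asked, in the order asked, and still so for the second after the job is handed in, with the robot touching nothing.
It also fails if it takes over 43 s, if anything falls off the work surface, if the arm or the gripper's body presses on something with over 40 N, if the wrist force passes 120 N, or if a joint passes its speed limit or range.

## Working session

There is one attempt and no reset: what is moved stays moved. The work goes in short steps, Python scripts to look and compute and a tool call to move; the robot and the scene stay as the last step left them, time stands still between calls to the robot, and variables do not carry over. Pictures are saved under pics/ and viewed, about 8 in all and at most 12, crops included, and the job is handed in when it is done.

Besides the shell and the picture viewer there is one more tool, called after "Emit:" in YAML: its name, and indented under it one key for each argument. drive_tool: Moves the arm, as the interface text tells. Its arguments: {"type":"object","properties":{"claw":{"type":"array"},"xyz":{"type":"array"},"roll":{"type":"array"},"grip_force":{"type":"number"}},"required":["claw","xyz","roll"]}

```bash
ls; mkdir -p pics
python3 - <<'E'
from rig import *
import cv2
s=state();print(s);print(tip_extent if not callable(tip_extent) else tip_extent())
for c in("scene","top"):
    im=get_image(c);cv2.imwrite(f"pics/{c}0.png",im[:,:,::-1])
    print(c,camera_info(c))
    for t in("board","bar","glue_line","pigment_pot","empty_cup","stick_cup","can"):
        try:print(t,[(r["at"],round(r["confidence"],2)) for r in recognise(c,t)])
        except Exception as e:print(t,e)
E
```

```text
pics
{'time_s': 0.0, 'joints': array([-1.31432266e+00,  2.91276000e-01, -1.54138298e-01,  1.12669223e+00,
        3.97967154e-05,  1.43149635e+00]), 'joint_velocities': array([ 0.0012123 ,  0.00074378, -0.00130515, -0.00044927, -0.00163655,
       -0.00092579]), 'effort': array([ 4.60383344e-04, -5.37140357e+01,  3.31371474e+01,  1.57706608e-02,
       -3.48453805e-04,  6.67004244e-06]), 'eef_pos': array([ 202.3060502 , -483.99822509,  244.7300476 ]), 'eef_rot': array([ 9.80484004e-01,  1.96597782e-01, -1.84940723e-05, -6.55141071e-04]), 'ft_force': array([ 0.24173653, -0.73424099, -0.32170301]), 'wrist_torque': array([-0.02669697, -0.03591177, -0.03590213]), 'gripper_width': 85.46620268399266}
14.0
scene {'K': array([[430.79569706,   0.        , 312.12257226],
       [  0.        , 430.79569706, 197.4762576 ],
       [  0.        ,   0.        ,   1.        ]]), 'extrinsics': array([[ 7.05007520e-01,  7.09018787e-01, -1.60236004e-02,
        -3.99630790e+02],
       [-3.90402313e-01,  4.06857900e-01,  8.25864809e-01,
         1.74132052e+02],
       [ 5.92072994e-01, -5.75985251e-01
[... 775 characters left out ...]
0718942e-01,
        -5.69523531e+02],
       [-1.00086214e-01, -2.92127938e-02,  9.94549829e-01,
        -9.84133299e+02],
       [ 0.00000000e+00,  0.00000000e+00,  0.00000000e+00,
         1.00000000e+00]])}
board [([565.6, -16.2, 19.1], 0.59)]
bar [([834.4, 70.7, 28.2], 0.87), ([565.1, -23.8, 46.4], 0.74), ([280.8, -362.8, 36.1], 0.66), ([451.7, 376.7, 62.5], 0.22)]
glue_line [([689.1, -313.5, 110.8], 0.73), ([563.6, -13.8, 24.9], 0.58)]
pigment_pot [([703.1, -101.0, 59.1], 0.66), ([456.2, -347.4, 46.6], 0.52)]
empty_cup [([456.3, -348.8, 41.1], 0.62), ([572.5, -344.5, 19.1], 0.39), ([310.5, 369.9, 18.1], 0.2)]
stick_cup [([455.2, 376.1, 60.9], 0.77)]
can [([689.0, -318.5, 110.1], 0.83)]
```

View pics/top0.png

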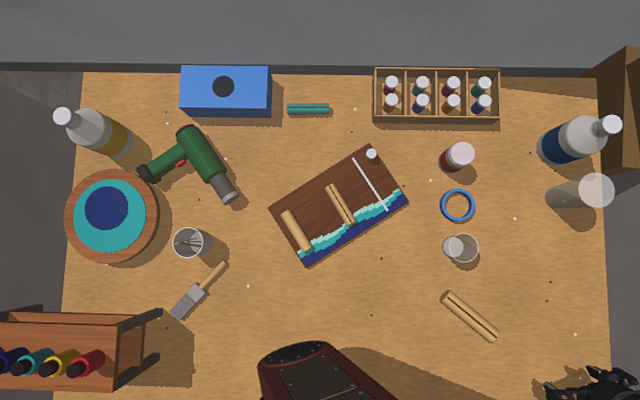

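View pics/scene0.png

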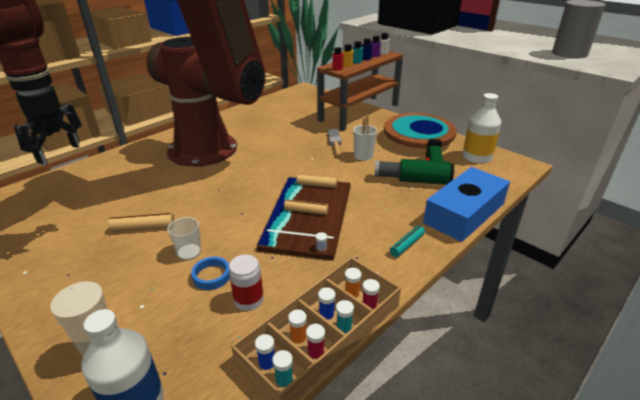

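Bar candidates in the top view: the turquoise bar at (308,109), the larger loose wooden bar on the table at (470,316), the glued bar at (296,230), and the bar on the board at (340,204). I choose the last one. Next is a close crop with measurements.

```bash
cat > h.py <<'E'
from rig import *
import cv2, numpy as np
def proj(c,P):
    i=camera_info(c);P=np.atleast_2d(P).astype(float);q=P@i["extrinsics"][:3,:3].T+i["extrinsics"][:3,3]
    q=q*[1,-1,-1];p=q@i["K"].T;return p[:,:2]/p[:,2:]
def back(c,uv,z):
    i=camera_info(c);uv=np.atleast_2d(uv).astype(float);E=i["extrinsics"]
    d=np.c_[uv,np.ones(len(uv))]@np.linalg.inv(i["K"]).T*[1,-1,-1]
    d=d@E[:3,:3];o=-E[:3,:3].T@E[:3,3];return o+d*((z-o[2])/d[:,2])[:,None]
def crop(c,x0,y0,x1,y1,k,name,im=None):
    im=get_image(c) if im is None else im
    cv2.imwrite(f"pics/{name}.png",cv2.resize(im[y0:y1,x0:x1,::-1],None,fx=k,fy=k,interpolation=cv2.INTER_CUBIC));return im
E
python3 - <<'E'
from h import *
im=crop("top",260,138,420,272,5,"c1")
x0,y0=340,150
sub=im[150:220,340:400].astype(int)
m=(sub.min(2)>165)&(sub.max(2)-sub.min(2)<40)
n,l,st,ce=cv2.connectedComponentsWithStats(m.astype(np.uint8),connectivity=8)
for i in range(1,n):
    if st[i,4]>15:
        print(st[i]+[x0,y0,0,0,0]); ys,xs=np.where(l==i);r=cv2.minAreaRect(np.float32(np.c_[xs+x0,ys+y0]));b=cv2.boxPoints(r);print(r,back("top",b,20).round(1))
E
```

```text
[366 150  10   8  69]
((370.5, 153.5), (7.0, 9.0), 90.0) [[ 720.9  -94.5   20. ]
 [ 721.3 -119.6   20. ]
 [ 701.4 -119.8   20. ]
 [ 701.   -94.7   20. ]]
[352 158  36  53 112]
((369.40411376953125, 184.064697265625), (62.68170928955078, 2.4872164726257324), 56.003543853759766) [[ 695.2  -52.6   20. ]
 [ 699.2  -58.3   20. ]
 [ 555.7 -156.6   20. ]
 [ 551.7 -151.    20. ]]
```

View pics/c1.png

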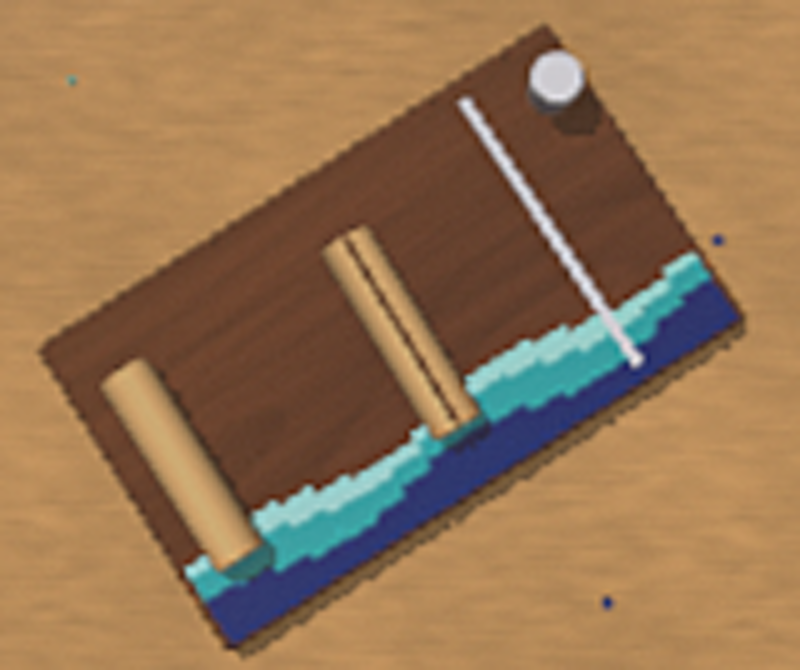

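```bash
cat >> h.py <<'E'
from scipy.optimize import minimize
L0=back("top",[[260+463/5-.4,138+100/5-.4],[260+637/5-.4,138+362/5-.4]],20)[:,:2] # initial guess line ends
def hull(c,x,y,a,k=8):
    t=np.linspace(0,2*np.pi,40);ax=np.array([np.cos(a),np.sin(a),0]);n=np.array([-np.sin(a),np.cos(a),0])
    P=[[x,y,35]+s*60*ax+15*(np.cos(u)*n+np.sin(u)*np.array([0,0,1])) for s in(-1,1) for u in t]
    return cv2.convexHull(np.float32(proj(c,P)))
def fitbar(im,c,x,y,a):
    h=hull(c,x,y,a)[:,0];lo=(h.min(0)-14).astype(int);hi=(h.max(0)+14).astype(int)
    s=im[lo[1]:hi[1],lo[0]:hi[0]].astype(float);k=8
    R,G,B=s[...,0],s[...,1],s[...,2]
    w=np.clip((R-B-50)/40,0,1)*np.clip((R-110)/40,0,1)
    n,l,st,ce=cv2.connectedComponentsWithStats((w>.4).astype(np.uint8));ctr=proj(c,[[x,y,50]])[0]-lo
    i=1+np.argmin([np.hypot(*(ce[j]-ctr))+1e3*(st[j,4]<30) for j in range(1,n)])
    w=w*cv2.dilate((l==i).astype(np.uint8),np.ones((3,3)))
    def cost(p):
        m=np.zeros((s.shape[0]*k,s.shape[1]*k),np.uint8)
        cv2.fillConvexPoly(m,np.int32(((hull(c,*p)[:,0]-lo+.5)*k).round()),255)
        return np.abs(cv2.resize(m,s.shape[1::-1],interpolation=cv2.INTER_AREA)/255.-w).sum()
    r=minimize(cost,[x,y,a],method="Nelder-Mead",options=dict(initial_simplex=np.array([[x,y,a],[x+12,y,a],[x,y+12,a],[x,y,a+.1]])))
    return r.x,r.fun,w.sum()
E
python3 - <<'E'
from h import *
print(L0)
c=L0.mean(0);d=L0[1]-L0[0];print("len",np.hypot(*d),c);d/=np.hypot(*d);a=np.arctan2(d[1],d[0])
ex=np.array([-d[1],d[0]])
b0=back("top",[[340,204.6]],40)[0,:2]; g0=back("top",[[297,231]],40)[0,:2]
if (b0-c)@ex>0: ex=-ex
ey=np.array([-ex[1],ex[0]])
print("a",a,np.degrees(a),"ex",ex,"ey",ey)
for cam in("top","scene"):
  im=get_image(cam)
  for nm,q in(("bar",b0),("glued",c-240*ex)):
    p,f,w=fitbar(im,cam,*q,a);v=p[:2]-c
    print(cam,nm,p.round(2),f,w,"rel",v@ex,v@ey,"dang",np.degrees(p[2]-a))
for nm in("empty_cup","can","tape_roll","pigment_pot"):print(nm,[r["at"] for r in recognise("top",nm)][:1])
E
```

```text
[[ 698.57722575  -56.3335086 ]
 [ 553.82765173 -153.96372709]]
len 174.5969608513575 [ 626.20243874 -105.14861784]
a -2.548202559506885 -146.00125200417853 ex [ 0.55917479 -0.82904979] ey [0.82904979 0.55917479]
top bar [567.14 -24.5   -2.57] 163.11386029411767 331.36812499999996 rel -99.88635580465386 -3.8714136858003236 dang -1.2952414235318794
top glued [492.22  94.06  -2.56] 104.36111519607843 398.314375 rel -240.07013624482423 0.31420944749988416 dang -0.6250184040306007
scene bar [555.45 -12.16  -2.58] 180.25375000000003 286.89 rel -116.65074894025236 -6.660899950142098 dang -1.8173211042519475
scene glued [462.12 119.77  -2.6 ] 1080.162549019608 1466.99 rel -278.2226887577579 -10.266318305287044 dang -2.9429395350057983
empty_cup [[457.2, -346.8, 41.6]]
can [[687.3, -315.1, 108.9]]
tape_roll [[575.2, -346.9, 21.8]]
pigment_pot [[702.0, -104.7, 59.1]]
```

Top-view fit: glued bar at rel (-240.1, 0.3) from the line, as the description says. The loose bar is at about (-100, -4), skewed about 1–3°. 

Plan: keep the fingers open with the jaw axis along the bar, lower them behind it and push with both tips. First I move over the gap between the bars.

Emit:
drive_tool:
  claw: [1,1,1,1,1,1,1,1]
  xyz:
    - [0.84,-0.554,0]
    - [0.84,-0.554,0]
    - [0.84,-0.554,0]
    - [0.84,-0.554,0]
    - [0.84,-0.554,0]
    - [0.84,-0.554,0]
    - [0.84,-0.554,0]
    - [0.84,-0.554,0]
  roll: [0,0,0,0,0,0,0,0]

```text
time_s: 1.82
eef_pos: [315.2, -316.4, 245.4]
eef_rot: [0.98, 0.197, 0.0, 0.0]
ft_force: [-0.1, 0.0, -0.2]
gripper_width: 85.4
```

Emit:
drive_tool:
  claw: [1,1,1,1,1,1,1,1]
  xyz:
    - [0.84,-0.554,0]
    - [0.84,-0.554,0]
    - [0.84,-0.554,0]
    - [0.84,-0.554,0]
    - [0.84,-0.554,0]
    - [0.84,-0.554,0]
    - [0.84,-0.554,0]
    - [0.84,-0.554,0]
  roll: [0,0,0,0,0,0,0,0]

```text
time_s: 2.48
eef_pos: [427.6, -149.3, 245.5]
eef_rot: [0.98, 0.197, 0.0, 0.0]
ft_force: [-0.2, -1.1, -0.1]
gripper_width: 85.5
```

Emit:
drive_tool:
  claw: [1,1,1,1,1,1,1,1]
  xyz:
    - [0.84,-0.554,0]
    - [0.84,-0.554,0]
    - [0.84,-0.554,0]
    - [0.84,-0.554,0]
    - [0.84,-0.554,0]
    - [0.84,-0.554,0]
    - [0.84,-0.554,0]
    - [0.84,-0.554,0]
  roll: [0,0,0,0,0,0,0,0]

```text
time_s: 3.15
eef_pos: [539.9, 17.8, 245.3]
eef_rot: [0.98, 0.197, 0.0, 0.0]
ft_force: [0.5, -1.6, 0.2]
gripper_width: 85.7
```

Emit:
drive_tool:
  claw: [1,1,1,1,1,1,1,1]
  xyz:
    - [0,0,0.225]
    - [0,0,0.225]
    - [0,0,0.225]
    - [0,0,0.225]
    - [0,0,0.225]
    - [0,0,0.225]
    - [0,0,0.225]
    - [0,0,0.225]
  roll: [-0.844,-0.844,-0.844,-0.844,-0.844,-0.844,-0.844,-0.844]

```text
time_s: 3.82
eef_pos: [539.3, 16.6, 200.0]
eef_rot: [0.88, 0.474, 0.0, 0.0]
ft_force: [0.2, -0.8, 0.2]
gripper_width: 85.5
```

Emit:
drive_tool:
  claw: [1,1,1,1,1,1,1,1]
  xyz:
    - [0,0,0.225]
    - [0,0,0.225]
    - [0,0,0.225]
    - [0,0,0.225]
    - [0,0,0.225]
    - [0,0,0.225]
    - [0,0,0.225]
    - [0,0,0.225]
  roll: [-0.844,-0.844,-0.844,-0.844,-0.844,-0.844,-0.844,-0.844]

```text
time_s: 4.48
eef_pos: [539.3, 16.6, 155.0]
eef_rot: [0.705, 0.71, 0.0, 0.0]
ft_force: [-0.2, 1.0, -0.1]
gripper_width: 85.6
```

Emit:
drive_tool:
  claw: [1,1,1,1,1,1,1,1]
  xyz:
    - [0,0,0.225]
    - [0,0,0.225]
    - [0,0,0.225]
    - [0,0,0.225]
    - [0,0,0.225]
    - [0,0,0.225]
    - [0,0,0]
    - [0,0,0]
  roll: [-0.844,-0.844,-0.844,-0.844,-0.844,-0.844,-0.844,-0.844]

```text
time_s: 5.15
eef_pos: [539.1, 16.6, 121.2]
eef_rot: [0.468, 0.884, -0.0, -0.0]
ft_force: [0.2, 0.2, -0.3]
gripper_width: 85.6
```

Emit:
drive_tool:
  claw: [1,1,1,1,1,1,1,1]
  xyz:
    - [0,0,0.4]
    - [0,0,0.4]
    - [0,0,0.4]
    - [0,0,0.4]
    - [0,0,0.4]
    - [0,0,0]
    - [0,0,0]
    - [0,0,0]
  roll: [0,0,0,0,0,0,0,0]

```text
time_s: 5.82
eef_pos: [539.5, 16.6, 71.7]
eef_rot: [0.47, 0.883, 0.0, 0.0]
ft_force: [1.0, 0.2, 0.5]
gripper_width: 85.1
```

Run:
```python
from h import *
print(state()["eef_pos"],tip_extent)
a=crop("scene",240,130,380,270,4,"s1");b=crop("top",260,138,420,272,4,"t1")
i=cv2.imread("pics/s1.png");j=cv2.imread("pics/t1.png")
```

```text
[539.46386616  16.59661233  71.65231977] 14.0
```

View pics/s1.png

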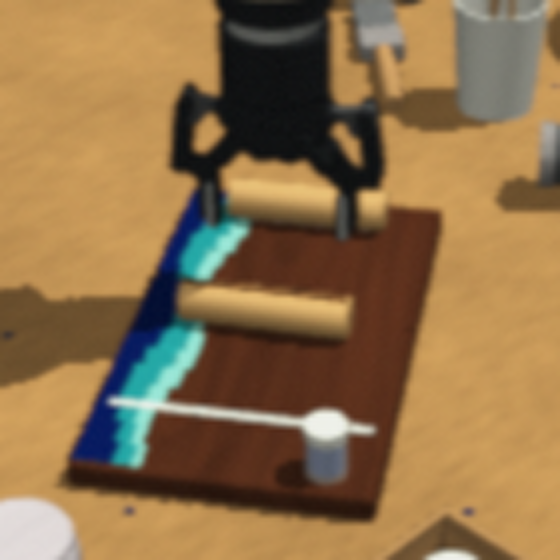

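The view shows the open fingers over the gap between the bars, with tips near crop (213,222) and (343,237). I'll work out the tip height from those pixels.

Run:
```python
from h import *
ey=np.array([.829,.559]);p=np.array([539.5,16.6])
for z in(50,57.6,64,70.6):
    print(z,[((proj("scene",[*(p+s*ey),z])[0]-[240,130]+.5)*4).round(0) for s in(-48,48)])
```

```text
50 [array([213., 249.]), array([345., 262.])]
57.6 [array([213., 240.]), array([345., 253.])]
64 [array([212., 233.]), array([345., 246.])]
70.6 [array([212., 225.]), array([345., 238.])]
```

The tips stand about 1 mm ahead of the TCP with the gripper open. I lower to TCP z of about 36 and push slowly along tool -x.

Emit:
drive_tool:
  claw: [1,1,1,1,1,1,1,1]
  xyz:
    - [0,0,0.3]
    - [0,0,0.3]
    - [0,0,0.3]
    - [0,0,0.3]
    - [0,0,0.22]
    - [0,0,0]
    - [-0.2,0,0]
    - [-0.2,0,0]
  roll: [0,0,0,0,0,0,0,0]

```text
time_s: 6.58
eef_pos: [545.2, 8.1, 36.2]
eef_rot: [0.47, 0.883, 0.0, 0.0]
ft_force: [0.0, 0.1, 0.3]
gripper_width: 85.6
```

Emit:
drive_tool:
  claw: [1,1,1,1,1,1,1,1]
  xyz:
    - [-0.15,0,0]
    - [-0.15,0,0]
    - [-0.15,0,0]
    - [-0.15,0,0]
    - [-0.15,0,0]
    - [-0.15,0,0]
    - [-0.15,0,0]
    - [-0.15,0,0]
  roll: [0,0,0,0,0,0,0,0]

```text
time_s: 7.25
eef_pos: [561.8, -16.7, 36.2]
eef_rot: [0.47, 0.883, 0.0, -0.0]
ft_force: [-0.6, 2.2, 2.7]
gripper_width: 85.5
```

Emit:
drive_tool:
  claw: [1,1,1,1,1,1,1,1]
  xyz:
    - [-0.1,0,0]
    - [-0.1,0,0]
    - [-0.1,0,0]
    - [-0.1,0,0]
    - [-0.1,0,0]
    - [-0.1,0,0]
    - [0,0,0]
    - [0,0,0]
  roll: [0,0,0,0,0,0,0,0]

```text
time_s: 7.92
eef_pos: [570.2, -29.3, 35.9]
eef_rot: [0.47, 0.883, -0.0, 0.0]
ft_force: [0.9, 0.9, -0.1]
gripper_width: 85.4
```

Run:
```python
from h import *
a=crop("scene",240,130,380,270,4,"s2")
b=crop("top",260,138,420,272,4,"t2")
i=cv2.imread("pics/s2.png")[60:,:];j=cv2.imread("pics/t2.png")
i=cv2.resize(i,None,fx=.6,fy=.6);k=np.zeros((536,640+i.shape[1],3),np.uint8);k[:,:640]=j;k[:i.shape[0],640:]=i
cv2.imwrite("pics/m2.png",cv2.resize(k,(800,int(536*800/k.shape[1]))))
```

```text
(no output)
```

View pics/m2.png

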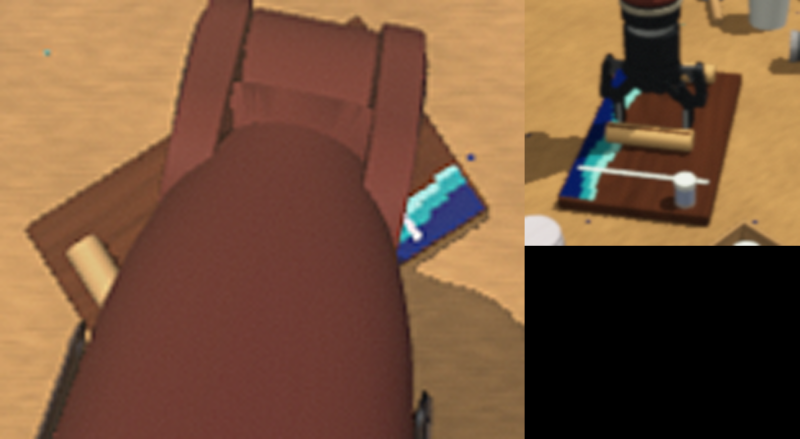

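The arm hides the bar from the top camera, so I use the scene camera. There the bar sits ahead of both tips, looks parallel to the line and has not reached it.

```bash
cat >> h.py <<'E'
C=np.array([626.2,-105.15]);EX=np.array([.5592,-.829]);EY=np.array([.829,.5592]);A=-2.5482
def linescene(im):
    # white line pixels near the projected line -> rel frame
    e=proj("scene",[[*(C+s*88*EY),20] for s in(-1,1)]);return e
def scenefit(im,xr,yr=-4,name=None):
    q=C+xr*EX+yr*EY
    p,f,w=fitbar(im,"scene",*q,A);v=p[:2]-C
    if name:
        x0,y0=240,130;k=5;v_=cv2.resize(im[130:270,240:380,::-1],None,fx=k,fy=k,interpolation=cv2.INTER_CUBIC).copy()
        f_=lambda u:np.int32(((u-[x0,y0]+.5)*k).round())
        cv2.polylines(v_,[f_(hull("scene",*p)[:,0])],True,(0,255,0),1)
        cv2.polylines(v_,[f_(linescene(im))],False,(0,0,255),1)
        cv2.imwrite(f"pics/{name}.png",v_[100:640])
    return v@EX,v@EY,np.degrees(p[2]-A),f,w
E
python3 - <<'E'
from h import *
print(scenefit(get_image("scene"),-68,-4,"f2"))
E
```

```text
(np.float64(-77.32272979314826), np.float64(-2.9669724905557167), np.float64(3.3972396272827505), np.float64(232.97547794117648), np.float64(260.865625))
```

View pics/f2.png

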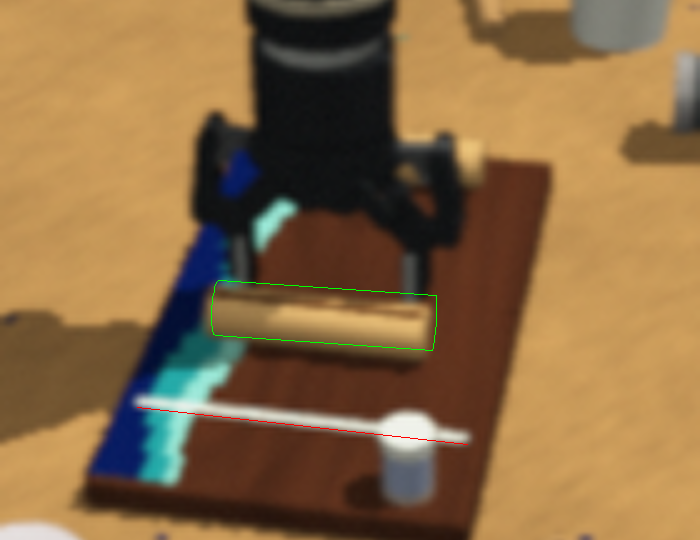

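The bar is about 5 mm off towards -y in both cameras. I turn the tool by 5° so it rolls back towards +y on the way, then straighten it.

Emit:
drive_tool:
  claw: [1,1,1,1,1,1,1,1]
  xyz:
    - [0,0,0]
    - [0,0,0]
    - [0,0,0]
    - [0,0,0]
    - [-0.09,0,0]
    - [-0.09,0,0]
    - [-0.09,0,0]
    - [-0.09,0,0]
  roll: [-0.25,-0.25,-0.25,-0.25,0,0,0,0]

```text
time_s: 8.73
eef_pos: [575.9, -36.3, 36.1]
eef_rot: [0.431, 0.902, -0.0, 0.0]
ft_force: [-0.7, -0.6, -0.1]
gripper_width: 85.3
```

Emit:
drive_tool:
  claw: [1,1,1,1,1,1,1,1]
  xyz:
    - [-0.09,0,0]
    - [-0.09,0,0]
    - [-0.09,0,0]
    - [-0.09,0,0]
    - [-0.09,0,0]
    - [-0.09,0,0]
    - [-0.09,0,0]
    - [-0.09,0,0]
  roll: [0,0,0,0,0,0,0,0]

```text
time_s: 9.4
eef_pos: [587.1, -50.2, 36.0]
eef_rot: [0.431, 0.902, 0.0, -0.0]
ft_force: [-0.1, -0.1, 0.2]
gripper_width: 85.2
```

Emit:
drive_tool:
  claw: [1,1,1,1,1,1,1,1]
  xyz:
    - [-0.09,0,0]
    - [-0.09,0,0]
    - [-0.09,0,0]
    - [-0.07,0,0]
    - [-0.05,0,0]
    - [-0.05,0,0]
    - [-0.03,0,0]
    - [0,0,0]
  roll: [0,0,0,0,0,0,0,0]

```text
time_s: 10.07
eef_pos: [594.5, -59.3, 36.1]
eef_rot: [0.431, 0.902, 0.0, 0.0]
ft_force: [-0.5, -0.7, -0.1]
gripper_width: 85.3
```

Emit:
drive_tool:
  claw: [1,1,1,1,1,1,1,1]
  xyz:
    - [0,0,0]
    - [0,0,0]
    - [0,0,0]
    - [0,0,0]
    - [0,0,0]
    - [0,0,0]
    - [0,0,0]
    - [0,0,0]
  roll: [0.2,0.2,0.2,0.2,0.2,0,0,0]

```text
time_s: 10.73
eef_pos: [594.4, -59.1, 36.1]
eef_rot: [0.47, 0.883, 0.0, -0.0]
ft_force: [-0.0, 0.1, 0.7]
gripper_width: 85.2
```

Run:
```python
from h import *
s=state();v=s["eef_pos"][:2]-C;print("tcp rel",v@EX,v@EY,s["time_s"])
print(scenefit(get_image("scene"),-25,-2,"f3"))
```

```text
tcp rel -55.94197064148163 -0.6519574647644889 10.7333
(np.float64(-35.23585134998473), np.float64(-4.365863585098255), np.float64(5.434312147176779), np.float64(193.54240196078433), np.float64(330.03875))
```

View pics/f3.png

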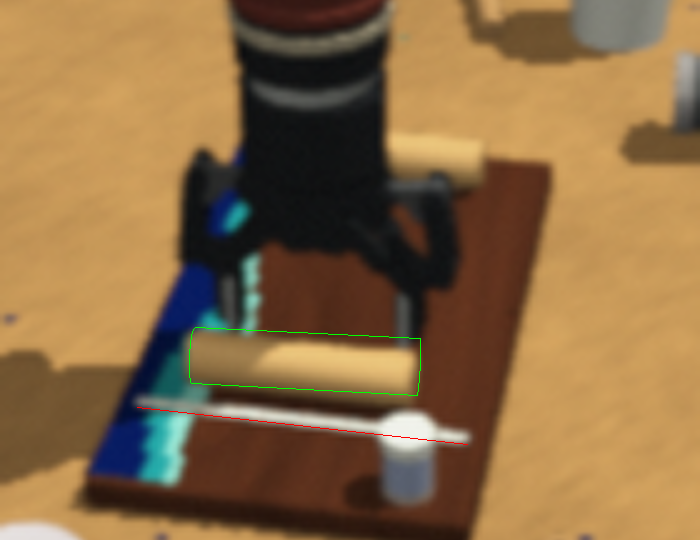

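The bar is close to the line and may still be a little skewed. I'll back off and up, out of the top camera's view, and measure properly.

Emit:
drive_tool:
  claw: [1,1,1,1,1,1,1,1]
  xyz:
    - [0.2,0,0]
    - [0.4,0,0]
    - [0.6,0,-0.5]
    - [0.5,0,-1]
    - [0.5,0,-1]
    - [0.5,0,-1]
    - [1,0,-0.5]
    - [1,0,0]
  roll: [0,0,0,0,0,0,0,0]

```text
time_s: 11.45
eef_pos: [529.6, 39.2, 139.0]
eef_rot: [0.47, 0.883, 0.001, 0.002]
ft_force: [0.8, -1.3, -0.2]
gripper_width: 85.4
```

Emit:
drive_tool:
  claw: [1,1,1,1,1,1,1,1]
  xyz:
    - [1,0,0]
    - [1,0,0]
    - [1,0,0]
    - [1,0,0]
    - [1,0,0]
    - [1,0,0]
    - [1,0,0]
    - [0,0,0]
  roll: [0,0,0,0,0,0,0,0]

```text
time_s: 12.12
eef_pos: [427.4, 186.3, 135.9]
eef_rot: [0.468, 0.884, -0.0, -0.001]
ft_force: [0.1, -0.6, -0.2]
gripper_width: 85.5
```

Run:
```python
from h import *
im=crop("top",260,138,420,272,5,"t3");cv2.imwrite("pics/raw3.png",im[:,:,::-1])
for xr in(-30,-22):
  q=C+xr*EX;p,f,w=fitbar(im,"top",*q,A);v=p[:2]-C;print(v@EX,v@EY,np.degrees(p[2]-A),f,w)
v=cv2.imread("pics/t3.png");cv2.polylines(v,[np.int32(((hull("top",*p)[:,0]-[260,138]+.5)*5).round())],True,(0,255,0),1);cv2.imwrite("pics/t3b.png",v)
s=state();v=s["eef_pos"][:2]-C;print("tcp rel",v@EX,v@EY,s["eef_pos"],s["time_s"])
```

```text
-25.21906990634886 -3.552838797104543 0.6411029934812837 74.17654411764705 421.4625
-24.867091241339885 -3.4393687981752397 -1.0343779046880077 74.9986274509804 421.4625
tcp rel -350.99885206833574 -1.2809042061482225 [428.84884433 185.12754622 136.01900834] 12.1667
```

View pics/t3b.png

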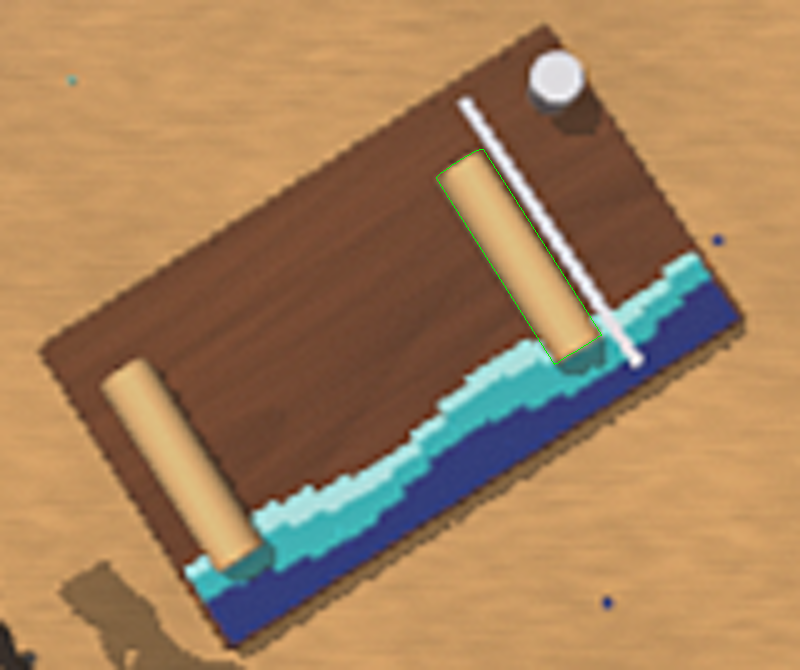

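The bar is within about 1° of parallel, 25 mm short, with y about -3.5 mm. I return for a slow final push.

Emit:
drive_tool:
  claw: [1,1,1,1,1,1,1,1]
  xyz:
    - [-1,0,0]
    - [-1,0,0]
    - [-1,0,0]
    - [-1,0,0]
    - [-1,0,0]
    - [-1,0,0]
    - [-0.97,0,0.8]
    - [-0.97,0,0.8]
  roll: [0,0,0,0,0,0,0,0]

```text
time_s: 12.83
eef_pos: [543.4, 17.2, 96.5]
eef_rot: [0.47, 0.883, 0.0, 0.001]
ft_force: [0.4, 0.1, -0.2]
gripper_width: 85.5
```

Emit:
drive_tool:
  claw: [1,1,1,1,1,1,1,1]
  xyz:
    - [-0.97,0,0.8]
    - [-0.97,0,0.8]
    - [-0.97,0,0.8]
    - [0,0,0]
    - [-0.2,0,0]
    - [-0.2,0,0]
    - [-0.1,0,0]
    - [0,0,0]
  roll: [0,0,0,0,0,0,0,0]

```text
time_s: 13.5
eef_pos: [590.2, -52.0, 37.1]
eef_rot: [0.47, 0.883, 0.0, 0.001]
ft_force: [-0.2, -0.1, -0.1]
gripper_width: 85.1
```

Emit:
drive_tool:
  claw: [1,1,1,1,1,1,1,1]
  xyz:
    - [-0.08,0,0]
    - [-0.08,0,0]
    - [-0.08,0,0]
    - [-0.08,0,0]
    - [-0.08,0,0]
    - [-0.08,0,0]
    - [-0.08,0,0]
    - [-0.08,0,0]
  roll: [0,0,0,0,0,0,0,0]

```text
time_s: 14.17
eef_pos: [598.5, -65.3, 36.0]
eef_rot: [0.47, 0.883, 0.0, -0.0]
ft_force: [-0.1, 0.3, 0.8]
gripper_width: 85.0
```

Run:
```python
from h import *
s=state();v=s["eef_pos"][:2]-C;print("tcp rel",v@EX,v@EY,s["eef_pos"],s["time_s"])
```

```text
tcp rel -48.56252544227678 -0.6719063553278036 [598.48531883 -65.26522831  36.03460917] 14.1667
```

Emit:
drive_tool:
  claw: [1,1,1,1,1,1,1,1]
  xyz:
    - [-0.06,0,0]
    - [-0.06,0,0]
    - [-0.06,0,0]
    - [-0.06,0,0]
    - [-0.06,0,0]
    - [-0.05,0,0]
    - [-0.05,0,0]
    - [-0.05,0,0]
  roll: [0,0,0,0,0,0,0,0]

```text
time_s: 14.83
eef_pos: [604.8, -74.6, 36.1]
eef_rot: [0.47, 0.883, 0.0, -0.0]
ft_force: [0.2, 1.1, 0.5]
gripper_width: 85.0
```

Emit:
drive_tool:
  claw: [1,1,1,1,1,1,1,1]
  xyz:
    - [-0.05,0,0]
    - [-0.05,0,0]
    - [-0.05,0,0]
    - [-0.05,0,0]
    - [-0.04,0,0]
    - [-0.04,0,0]
    - [-0.03,0,0]
    - [-0.02,0,0]
  roll: [0,0,0,0,0,0,0,0]

```text
time_s: 15.5
eef_pos: [609.4, -81.4, 36.0]
eef_rot: [0.47, 0.883, -0.0, 0.0]
ft_force: [-0.6, 0.4, -0.3]
gripper_width: 85.2
```

Emit:
drive_tool:
  claw: [1,1,1,1,1,1,1,1]
  xyz:
    - [0.1,0,0]
    - [0.4,0,0]
    - [0.6,0,-0.5]
    - [0.5,0,-1]
    - [0.5,0,-1]
    - [0.5,0,-1]
    - [1,0,-0.5]
    - [1,0,0]
  roll: [0,0,0,0,0,0,0,0]

```text
time_s: 16.17
eef_pos: [546.1, 14.8, 139.1]
eef_rot: [0.47, 0.883, 0.001, 0.002]
ft_force: [0.3, 0.8, -0.5]
gripper_width: 85.2
```

Emit:
drive_tool:
  claw: [1,1,1,1,1,1,1,1]
  xyz:
    - [1,0,0]
    - [1,0,0]
    - [1,0,0]
    - [1,0,0]
    - [1,0,0]
    - [1,0,0]
    - [1,0,0]
    - [0,0,0]
  roll: [0,0,0,0,0,0,0,0]

```text
time_s: 16.83
eef_pos: [443.8, 162.0, 135.9]
eef_rot: [0.468, 0.883, -0.0, -0.001]
ft_force: [-1.0, 0.8, -1.0]
gripper_width: 85.3
```

Run:
```python
from h import *
im=crop("top",260,138,420,272,5,"t4")
for xr in(-6,4):
  q=C+xr*EX;p,f,w=fitbar(im,"top",*q,A);v=p[:2]-C;print(v@EX,v@EY,np.degrees(p[2]-A),f,w)
v=cv2.imread("pics/t4.png");cv2.polylines(v,[np.int32(((hull("top",*p)[:,0]-[260,138]+.5)*5).round())],True,(0,255,0),1);cv2.imwrite("pics/t4b.png",v)
s=state();v=s["eef_pos"][:2]-C;print("tcp rel",v@EX,v@EY,s["eef_pos"],s["time_s"])
```

```text
-2.28074242417807 -3.7396529359420936 -0.15386536739010126 77.83985294117647 419.55875000000003
-2.7474476346586534 -3.1550354533249028 1.7073100551373783 80.10571078431371 419.55875000000003
tcp rel -321.61824378524057 -1.215318432453756 [445.33374721 160.80637542 136.02150497] 16.8833
```

View pics/t4b.png

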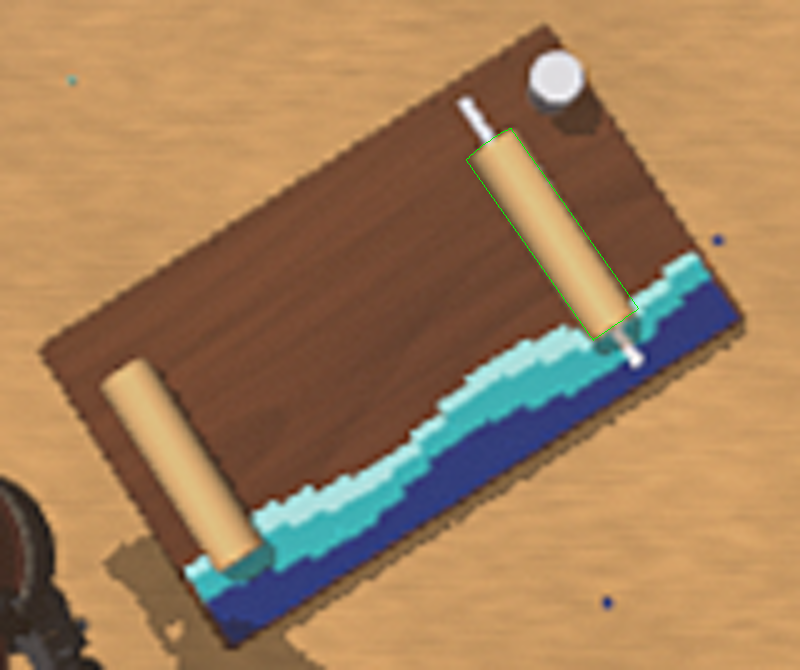

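The bar lies parallel to the line, about 2.5 mm short. The final TCP at -28.9 gives a tip-to-bar offset of about 26.4 mm, so one gentle nudge to TCP of about -26.5 should finish it.

Emit:
drive_tool:
  claw: [1,1,1,1,1,1,1,1]
  xyz:
    - [-1,0,0]
    - [-1,0,0]
    - [-1,0,0]
    - [-1,0,0]
    - [-1,0,0]
    - [-0.93,0,0.8]
    - [-0.93,0,0.8]
    - [-0.93,0,0.8]
  roll: [0,0,0,0,0,0,0,0]

```text
time_s: 17.55
eef_pos: [556.9, -4.0, 75.5]
eef_rot: [0.47, 0.883, 0.0, 0.001]
ft_force: [1.2, 0.3, 0.3]
gripper_width: 85.2
```

Emit:
drive_tool:
  claw: [1,1,1,1,1,1,1,1]
  xyz:
    - [-0.93,0,0.8]
    - [-0.93,0,0.8]
    - [-0.3,0,0]
    - [-0.3,0,0]
    - [-0.3,0,0]
    - [-0.2,0,0]
    - [-0.2,0,0]
    - [0,0,0]
  roll: [0,0,0,0,0,0,0,0]

```text
time_s: 18.22
eef_pos: [601.2, -68.3, 37.1]
eef_rot: [0.47, 0.883, 0.0, 0.001]
ft_force: [1.0, 0.5, 0.4]
gripper_width: 85.6
```

Run:
```python
from h import *
s=state();v=s["eef_pos"][:2]-C;print("tcp rel",v@EX,v@EY,s["eef_pos"],s["time_s"])
```

```text
tcp rel -44.549170922579954 -0.0908069317423543 [601.2114663  -68.26751161  37.08130526] 18.2167
```

Emit:
drive_tool:
  claw: [1,1,1,1,1,1,1,1]
  xyz:
    - [-0.1,0,0]
    - [-0.1,0,0]
    - [-0.1,0,0]
    - [-0.1,0,0]
    - [-0.06,0,0]
    - [-0.04,0,0]
    - [-0.04,0,0]
    - [-0.03,0,0]
  roll: [0,0,0,0,0,0,0,0]

```text
time_s: 18.88
eef_pos: [608.2, -79.7, 36.0]
eef_rot: [0.47, 0.883, -0.0, -0.0]
ft_force: [-0.8, -0.8, -0.2]
gripper_width: 85.6
```

Emit:
drive_tool:
  claw: [1,1,1,1,1,1,1,1]
  xyz:
    - [-0.03,0,0]
    - [-0.03,0,0]
    - [-0.03,0,0]
    - [-0.03,0,0]
    - [-0.02,0,0]
    - [-0.01,0,0]
    - [0,0,0]
    - [0,0,0]
  roll: [0,0,0,0,0,0,0,0]

```text
time_s: 19.55
eef_pos: [610.3, -82.8, 36.1]
eef_rot: [0.47, 0.883, -0.0, 0.0]
ft_force: [-0.5, 1.4, 0.4]
gripper_width: 85.5
```

Emit:
drive_tool:
  claw: [1,1,1,1,1,1,1,1]
  xyz:
    - [0.1,0,0]
    - [0.4,0,0]
    - [0.6,0,-0.5]
    - [0.5,0,-1]
    - [0.5,0,-1]
    - [0.5,0,-1]
    - [1,0,-0.5]
    - [1,0,0]
  roll: [0,0,0,0,0,0,0,0]

```text
time_s: 20.22
eef_pos: [547.1, 13.3, 139.1]
eef_rot: [0.47, 0.883, 0.001, 0.002]
ft_force: [0.3, -0.6, -0.1]
gripper_width: 85.5
```

Emit:
drive_tool:
  claw: [1,1,1,1,1,1,1,1]
  xyz:
    - [1,0,0]
    - [1,0,0]
    - [1,0,0]
    - [1,0,0]
    - [1,0,0]
    - [1,0,0]
    - [1,0,0]
    - [0,0,0]
  roll: [0,0,0,0,0,0,0,0]

```text
time_s: 20.88
eef_pos: [444.8, 160.6, 135.9]
eef_rot: [0.468, 0.883, -0.0, -0.001]
ft_force: [-0.1, 0.2, 0.3]
gripper_width: 84.9
```

Run:
```python
from h import *
im=crop("top",260,138,420,272,5,"t5")
R=[]
for xr in(-6,-2,2,6):
  q=C+xr*EX;p,f,w=fitbar(im,"top",*q,A);v=p[:2]-C;R.append([v@EX,v@EY,np.degrees(p[2]-A),f])
print(np.round(R,1))
im=get_image("top");cv2.imwrite("pics/t5f.png",im[:,:,::-1])
```

```text
[[-0.5 -3.6  0.2 71.7]
 [-1.9 -4.   0.  74.1]
 [ 0.2 -3.5 -0.7 73.3]
 [-1.  -4.1  1.2 72.9]]
```

View pics/t5.png

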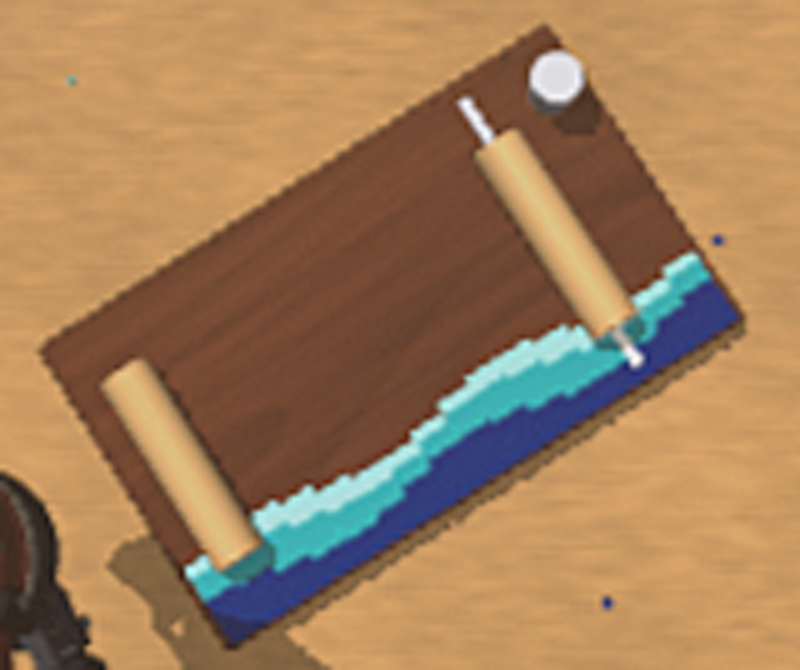

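The picture shows the bar lying along the line, with stubs of the line showing at both ends at crop (475,118) and (627,345), and the pot unmoved. I hand in.

```bash
python3 -c "
from rig import *
print(hand_in())"
```

```text
the job is handed in; nothing more can be done
None
```

I rolled the loose bar onto the white glue line by pushing it with the two open fingertips, then backed the arm clear and handed the job in at about 21 s. The bar was never gripped or lifted.

- **Position:** The last top-camera fits put the bar about 0.8 mm short of the line's centre (spread -1.9 to +0.2 mm). It is about 4 mm off along the line towards -y, and parallel within about 1°.
- **Off-centre along the line:** I tried to remove this by pushing with the tool turned 5°. The fitted offset was still between 3.5 and 4 mm, and I left it as it is.
- **Checks:** The top-camera fit placed the glued bar within 0.5 mm of its described place. The scene-camera fits disagreed with the top camera by several mm and degrees because of shadow and a small calibration shift, so I used the top camera for the final numbers.
- **Surroundings:** The last crop shows the pigment pot and the glued bar unmoved. I did not compare the other things one by one, but the arm came no lower than about 36 mm and went down only over the board. Force readings at the end of each move stayed under 4 N.

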